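# Tip the little rolling pin out of its tube

### The arm

A 7-joint arm with a two-finger parallel gripper is mounted at the origin on the work surface. World frame = base frame: x ahead of the robot, y to its left, z up, the work surface at z = 0. Lengths are in m, angles in rad, forces in N, time in s.
With the tool pointing down it reaches from about 0.35 to 0.9 m from the base axis. Payload 8.1 kg.
Tool frame: the origin (TCP) lies midway between the tips of the shut fingers; the grasp point (between the pads) lies 19 mm behind it; z points along the fingers, y is the line along which they close (so a half turn about z gives the same grasp; the last joint's range is limited). The gripper opens to 92 mm and grips with 3 to 60 N. Pads are 19 mm wide; open, the fingers measure 130 mm over their backs; the gripper's body (75 mm by 190 mm) begins 47 mm behind the grasp point.
Start: joints at [-1.28, 0.434, 0.025, 1.573, -0.012, 1.134, -0.075], TCP at [0.24, 0.577, 0.227] pointing down, gripper open.
Joint ranges: [-2.62, 2.62], [-0.44, 2.09], [-1.27, 1.32], [0.08, 2.57], [-1.32, 4.46], [0.12, 2], [-2.74, 2.74]. Speed limits (rad/s): [2.22, 2.22, 3.01, 3.01, 3.14, 3.14, 3.14].

### API

Orientations are given as a 3x3 rotation matrix whose columns are the frame's x, y, z axes.
In Python, from plant import arm gives the robot as it stands. The module is installed in compiled form; this text tells all that it offers. Calls block until the motion is done:
- arm.move_pose(position, orientation): joint-space move of the TCP to a pose.
- arm.movel(position, ori=None, v=0.15): straight line of the TCP; ori=None keeps the orientation; v is the mean speed in m/s.
- arm.set_joints(angles): joint-space move.
- arm.grip(opening, grip_force=None): finger opening in m; grip_force is the grip in N (None keeps the last); returns when the fingers have stopped.
- arm.pause(seconds).
- arm.inverse_kinematics(position, orientation): joint angles nearest the present ones, or None.
- arm.get_obs(): the state.
- arm.get_image(name): name is "scene" or "top" or "wrist"; returns the picture (480x640x3 uint8, red, green, blue); there is no depth.
- arm.camera_params(name): a dict with "K" (3x3 intrinsics, pixels), "origin" and "rotation" of the camera in the world. Camera axes: x right, y down, z forward; pixel columns grow to the right and rows downward; lengths in m; the calibration is good to about 2 mm. A picture is of the moment at which its call begins: read the wrist's pose just before it. camera_params takes no time and is no camera call; for the wrist camera it gives the pose at the moment of the call.
A pose or a line that the arm cannot do raises arm.PlanningError and nothing moves.
- arm.close_job(): hands the job in, once; it reports no verdict.
The state is a dict: "t": time; "joints": joint angles; "joint_velocities": joint speeds; "tau": joint torques, N m; "eef_pos": TCP position; "orientation": TCP orientation; "wrist_force": force on the tool from outside, world axes, zero at the start; "moment": the same for the moment, N m; "width": finger opening in m.
Only numpy, scipy, OpenCV 4.12 (cv2) and the standard library are available. Lean on these libraries where they do the work, as an engineer would, in place of code of your own. Each camera call takes 0.05 s, during which the arm holds its last target. There are 200 camera calls.

### The job

The small rolling pin has slid down inside the steel tube on the tilting stand. Tip the tube mouth-down so that the pin slides out onto the tongue, take the pin by its exposed end and lay it flat in the baking tray, lowering it in rather than dropping it. Leave the loaf, the jar and the proofing basket where they are.

Things in the scene. Friction and masses are not known exactly. Their poses are not given: they have to be found in the camera images.
- tube (a joint): Tilt of the tube, rad. 0 level, positive mouth down, hard stop at +0.65 (do not slam it); starts a little mouth-up. Stiff pivot: stays where left; 5 N down on the mouth rim tips it. At 0.5 the pin slides right out. Pivot: on the tube's axis, 75 mm behind the mouth, 140 mm above the counter, between dark wooden cheeks 70 mm apart outside, 154 mm tall, on a fixed stand.
- tube_mouth (a point): Top of the mouth rim of the bright steel tube: 42 mm outside, 36 mm inside, 180 mm long, axis 21 mm below this point (-z). x: along the tube, mouth to closed end; y: level, across; z: up when level. A tongue 12 mm wide, 3 thick, goes on from the bottom of the mouth 65 mm outwards (-x), its top face 39 mm below this point, ending in a lip 10 mm above that face.
- pin_mid (a point): Centre of the small rolling pin, a plain light beech rod 20 mm thick, 160 mm long, 45 g; x along it. Starts hidden in the tube. Slid out, it lies on the (narrower) tongue against the lip, about 60 mm showing. To draw it out, first lift it 12 mm square to the tube to clear the lip; the tube has 16 mm of room above it.
- tray: Fixed aluminium baking tray on the counter, open on top: 220 mm (x) by 270 mm (y) outside, 18 mm high, walls and floor 4 mm thick. Origin: centre of its underside; z up.
Mind the look-alikes: they are no part of the job. Of the things that look like the part that bears tube, the largest one is meant.

How it is judged:
On the way, in this order (a step that is already met when the one before it is completed fails the run):
1. the tube is tipped mouth-down (at least 0.1 rad) and the pin has slid out so that at least 45 mm of it shows, the rest still in the tube (value of joint tube above 0.1 rad and x of pin_mid in the frame of tube_mouth between 0 and 0.035 m), for 0.2 s.
2. the pin is held in the fingers inside the tray, its centre less than 40 mm above the tray's underside (contact force between the fingers and pin above 0.3 N and z of pin_mid in the frame of tray below 0.04 m and x of pin_mid in the frame of tray between -0.105 and 0.105 m and y of pin_mid in the frame of tray between -0.13 and 0.13 m), for 0.1 s.
At the end, for the whole second after the job is handed in: The pin lies flat on the tray's floor (within 7 degrees of level, centre less than 22 mm above the tray's underside and within 105 mm in x and 130 mm in y of the tray's centre), released and at rest (x of pin_mid in the frame of tray between -0.105 and 0.105 m and y of pin_mid in the frame of tray between -0.13 and 0.13 m and z of pin_mid in the frame of tray below 0.022 m and angle between pin_mid's own x axis and vertical between 1.45 and 1.7 rad and linear speed of pin below 0.05 m/s); the robot touches nothing.
It fails at once if the loaf is shifted by more than 30 mm (distance of loaf from where it was at the start of the episode above 0.03 m).
It fails at once if the jar is shifted by more than 30 mm (distance of jar from where it was at the start of the episode above 0.03 m).
It fails at once if the basket is shifted by more than 30 mm (distance of basket from where it was at the start of the episode above 0.03 m).
It also fails if it takes over 58 s, if anything falls off the work surface, if the arm or the gripper's body presses on something with over 40 N, if the wrist force passes 120 N, or if a joint passes its speed limit or range.

## Working session

There is one attempt and no reset: what is moved stays moved. The work goes in short steps, each a Python script; the robot and the scene stay as the last script left them, time stands still between calls to the robot, and variables do not carry over. Pictures are saved under pics/ and viewed, on a budget of 10 in all, crops included, one or two more only if the job needs it, and the job is handed in when it is done.

```bash
mkdir -p pics
python3 - <<'E'
from plant import arm
import cv2,numpy as np
for n in("scene","top"):
    im=arm.get_image(n); cv2.imwrite(f"pics/{n}0.png",im[:,:,::-1]); c=arm.camera_params(n); print(n,c["K"].tolist(),np.round(c["origin"],4).tolist(),np.round(c["rotation"],4).tolist())
o=arm.get_obs();print(o["t"],o["orientation"].round(3).tolist() if hasattr(o["orientation"],'round') else o["orientation"])
E
```

```text
scene [[442.7382995499036, 0.0, 318.4323133503364], [0.0, 442.7382995499036, 240.74216522875878], [0.0, 0.0, 1.0]] [1.0892, -0.4119, 0.6852] [[0.6227, 0.4769, -0.6203], [0.7823, -0.3639, 0.5055], [0.0153, -0.8001, -0.5997]]
top [[446.4043027464217, 0.0, 323.3191189850954], [0.0, 446.4043027464217, 243.82133600752567], [0.0, 0.0, 1.0]] [0.3671, 0.063, 1.0788] [[-0.0056, -0.9886, 0.1502], [-0.9999, 0.0073, 0.0111], [-0.0121, -0.1501, -0.9886]]
0.1 [[-0.923, 0.384, -0.0], [0.384, 0.923, -0.001], [-0.0, -0.001, -1.0]]
```

View pics/scene0.png

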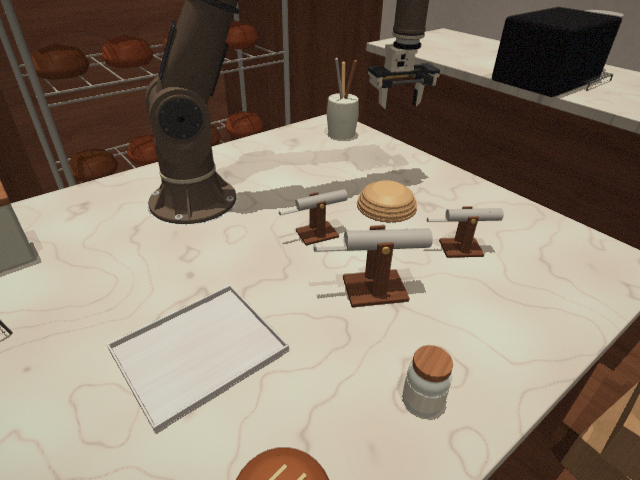

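View pics/top0.png

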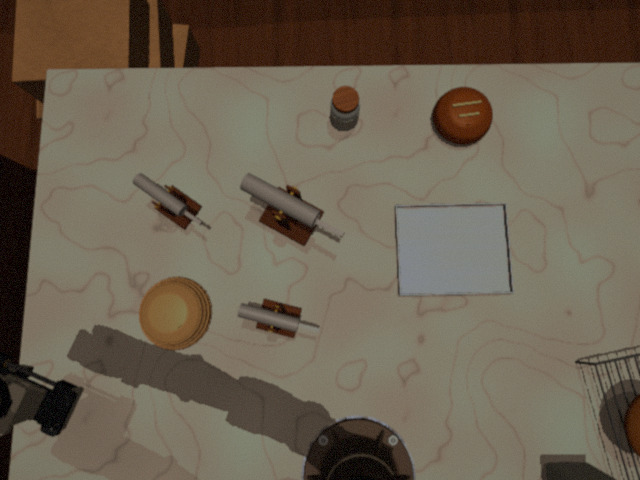

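Scene picture: there are three tube stands, at scene (318,205), (378,255) and (466,225), seen in top at (280,318), (283,205) and (168,200). The middle one in scene, top (283,205), is clearly the largest. The tray is at top (453,250), jar (345,105), loaf (463,115) and basket (175,313). I'll confirm in an enlarged crop.

Run:
```python
import cv2,numpy as np
t=cv2.imread("pics/top0.png")[160:250,225:358];s=cv2.imread("pics/scene0.png")[215:315,305:438]
r=lambda a,h:cv2.resize(a,(798,h),interpolation=cv2.INTER_CUBIC)
# both scaled 6x; keep within 800x600 by scaling 4.5
f=lambda a:cv2.resize(a,None,fx=3,fy=3,interpolation=cv2.INTER_CUBIC)
t,s=f(t),f(s)
h=max(len(t),len(s));t=np.pad(t,((0,h-len(t)),(0,0),(0,0)))
cv2.imwrite("pics/crop1.png",np.hstack([t,s]))
```

```text
(no output)
```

View pics/crop1.png

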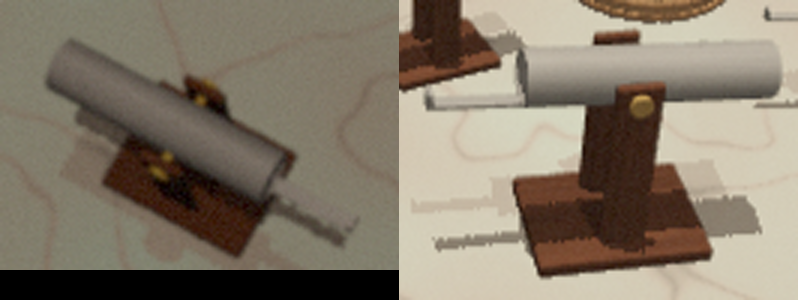

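The crop confirms it: the big stand with its bright steel tube and dark cheeks, mouth at top (316,220), closed end (244,181), tongue tip (342,239). Next I fit the pose from these points.

```bash
cat > h.py <<'E'
from plant import arm
import numpy as np,cv2
from scipy.optimize import least_squares
def proj(c,P):
    q=(np.atleast_2d(P)-c["origin"])@np.array(c["rotation"]); q=q@np.array(c["K"]).T
    return q[:,:2]/q[:,2:]
def plane(c,uv,z):
    d=np.array(c["rotation"])@np.linalg.inv(c["K"])@np.array([*uv,1.]); o=np.array(c["origin"])
    return o+d*(z-o[2])/d[2]
def frame(yaw,t):
    # columns: x mouth->closed, y level, z up; tilt t>0 mouth down
    h=np.array([np.cos(yaw),np.sin(yaw),0]);k=np.array([0,0,1.])
    x=np.cos(t)*h+np.sin(t)*k; z=np.cos(t)*k-np.sin(t)*h
    return np.c_[x,np.cross(z,x),z]
def pt(p,t,v): # v in tube frame relative to the pivot
    return np.array([p[0],p[1],.14])+frame(p[2],t)@np.array(v)
E
python3 - <<'E'
from h import *
T,S=arm.camera_params("top"),arm.camera_params("scene")
M=[(T,(316,219.7),(-.075,0,0)),(T,(244.3,181),(.105,0,0)),(T,(341.7,239.3),(-.140,0,-.015)),
   (S,(345.7,240),(-.075,0,0)),(S,(431.7,238.3),(.105,0,0)),(S,(314.3,248.3),(-.140,0,-.015))]
f=lambda q:np.concatenate([proj(c,pt(q,q[3],v))[0]-uv for c,uv,v in M])
g=plane(T,(286,204),.14)
a=plane(T,(316,219.7),.14);b=plane(T,(244.3,181),.14)
r=least_squares(f,[g[0],g[1],np.arctan2(*(b-a)[1::-1]),0]);print(r.x.round(4),r.fun.round(1))
C=np.array([plane(T,u,.018) for u in((395,206),(505,204),(511,294),(399,296))]);print(C.round(3).tolist(),C.mean(0).round(3))
print([plane(T,u,z).round(3).tolist() for u,z in(((175,313),.05),((345,105),.08),((463,115),.05),((280,318),.1),((168,200),.1))])
o=arm.get_obs();print(o["eef_pos"])
E
```

```text
[ 0.5991  0.1549  1.0196 -0.0273] [-1.   0.8  0.6 -1.7 -0.7 -2.2 -0.2  0.3 -1.9 -1.3 -0.5 -1. ]
[[0.62, -0.1, 0.018], [0.623, -0.366, 0.018], [0.406, -0.366, 0.018], [0.402, -0.103, 0.018]] [ 0.513 -0.234  0.018]
[[0.366, 0.415, 0.05], [0.852, 0.021, 0.08], [0.837, -0.266, 0.05], [0.354, 0.169, 0.1], [0.619, 0.425, 0.1]]
[0.23968079 0.5767277  0.22604126]
```

```bash
cat >> h.py <<'E'
P=(.5991,.1549,1.0196)
def ori(t,s=1): # tool z = -tube z, tool y = s*tube y
    F=frame(P[2],t); return np.c_[-s*F[:,0],s*F[:,1],-F[:,2]]
E
python3 - <<'E'
from h import *
for s in(1,-1):
    for t,v in((-.03,(-.064,0,.08)),(0,(-.064,0,.021)),(.5,(-.064,0,.021)),(.5,(-.105,0,.08)),(.5,(-.105,0,-.015)),(.5,(-.22,0,-.003))):
        q=arm.inverse_kinematics(pt(P,t,v),ori(t,s)); print(s,t,v,None if q is None else np.round(q,2))
    g=np.array([.513,-.234,.007])-.05*frame(P[2],0)[:,0]
    q=arm.inverse_kinematics(g,ori(0,s));print(g,None if q is None else np.round(q,2))
E
```

```text
1 -0.03 (-0.064, 0, 0.08) [-0.3   0.37  0.02  1.69  0.01  1.11  2.3 ]
1 0 (-0.064, 0, 0.021) [-0.26  0.42 -0.02  1.78  0.01  0.95  2.31]
1 0.5 (-0.064, 0, 0.021) [ 0.77  0.62 -1.06  2.04  0.33  0.45  2.2 ]
1 0.5 (-0.105, 0, 0.08) [-0.71  0.51  1.16  2.17 -1.18  1.08 -2.52]
1 0.5 (-0.105, 0, -0.015) [ 0.58  0.57 -0.73  2.11 -0.16  0.31  2.73]
1 0.5 (-0.22, 0, -0.003) [ 0.1   0.53  0.2   2.26 -1.27  0.61 -2.26]
[ 0.48681466 -0.27659493  0.007     ] [-0.27  0.94  1.14  2.   -1.07  0.99 -2.26]
-1 -0.03 (-0.064, 0, 0.08) [-0.78  0.43  0.71  1.73 -0.28  1.12 -0.54]
-1 0 (-0.064, 0, 0.021) [-0.74  0.47  0.67  1.82 -0.35  0.97 -0.47]
-1 0.5 (-0.064, 0, 0.021) [-0.38  0.41  0.5   2.13 -1.1   0.72  0.39]
-1 0.5 (-0.105, 0, 0.08) [-0.47  0.36  0.77  2.16 -1.05  0.87  0.46]
-1 0.5 (-0.105, 0, -0.015) [-0.11  0.47  0.19  2.16 -1.16  0.57  0.51]
-1 0.5 (-0.22, 0, -0.003) [ 0.22  0.52  0.04  2.25 -1.2   0.53  0.81]
[ 0.48681466 -0.27659493  0.007     ] [-0.14  0.77  0.85  1.99 -0.84  0.78  0.66]
```

Run:
```python
from h import *
o=arm.get_obs();p=np.array(o["eef_pos"])
arm.movel(p+[0,0,.09],v=.25); arm.grip(0)
arm.move_pose(pt(P,-.03,(-.064,0,.12)),ori(-.03,-1))
arm.movel(pt(P,-.03,(-.064,0,.035)),v=.15)
cv2.imwrite("pics/s1.png",arm.get_image("scene")[:,:,::-1]);
for t in(.0,.1,.2,.3,.4,.5):
    arm.movel(pt(P,t,(-.064,0,.021)),ori(t,-1),v=.06)
    o=arm.get_obs();print(t,round(o["t"],2),np.round(o["wrist_force"],1),np.round(o["eef_pos"]-pt(P,t,(-.064,0,.021)),4))
    if np.linalg.norm(o["wrist_force"])>35:break
arm.pause(.3)
a=arm.get_image("scene")[200:320,270:440,::-1]; b=cv2.imread("pics/s1.png")[160:320,270:440]
f=lambda a:cv2.resize(a,(390,int(390*len(a)/170)),interpolation=cv2.INTER_CUBIC)
a,b=f(a),f(b);a=np.pad(a,((0,len(b)-len(a)),(0,0),(0,0)));cv2.imwrite("pics/s2.png",np.hstack([b,a]))
```

```text
0.0 5.31 [-0.2  0.2 -1.3] [-0.     -0.0001  0.0004]
0.1 5.57 [-0.1  0.3 -0. ] [-0.0006 -0.0014  0.0005]
0.2 5.83 [-0.3 -0.1  0.4] [-0.0005 -0.0006  0.0001]
0.3 6.11 [ 0.4 -0.6 -0.2] [-0.0003  0.0001 -0.0001]
0.4 6.42 [ 0.9 -0.4 -0.7] [-0.0002  0.0005 -0.0001]
0.5 6.75 [0.1 0.4 0.3] [-0.      0.0007 -0.0001]
```

View pics/s2.png

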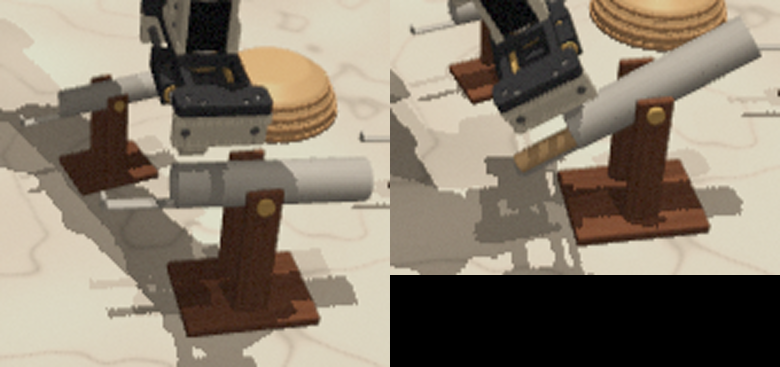

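The left half shows the fingers above the mouth. The right half shows the tube tipped and the pin lying on the tongue, front end near crop (520,160). I'll back off and refit tilt and pin position.

Run:
```python
from h import *
arm.movel(pt(P,.5,(-.105,0,.10)),v=.15); arm.grip(.06)
arm.movel(pt(P,.5,(-.09,0,.17)),v=.2)
f=lambda n,x,y,w,h,k:cv2.resize(arm.get_image(n)[y:y+h,x:x+w,::-1],None,fx=k,fy=k,interpolation=cv2.INTER_CUBIC)
a=f("scene",300,190,160,130,4);cv2.imwrite("pics/s3.png",a)
b=f("top",230,160,130,100,5);cv2.imwrite("pics/t3.png",b)
o=arm.get_obs();print(o["t"])
```

```text
9.5167
```

View pics/s3.png

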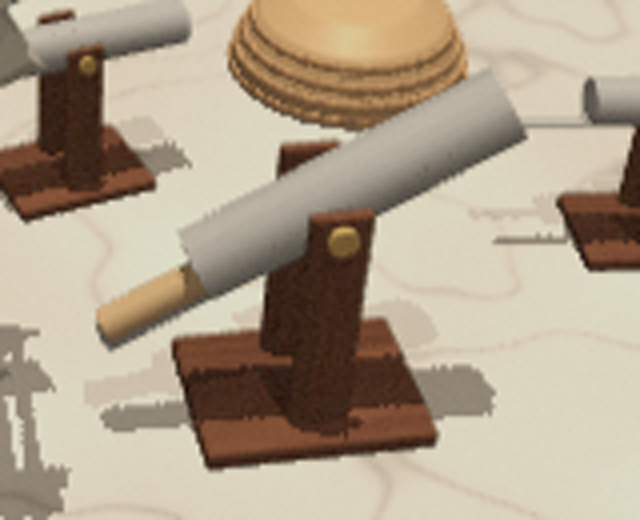

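View pics/t3.png

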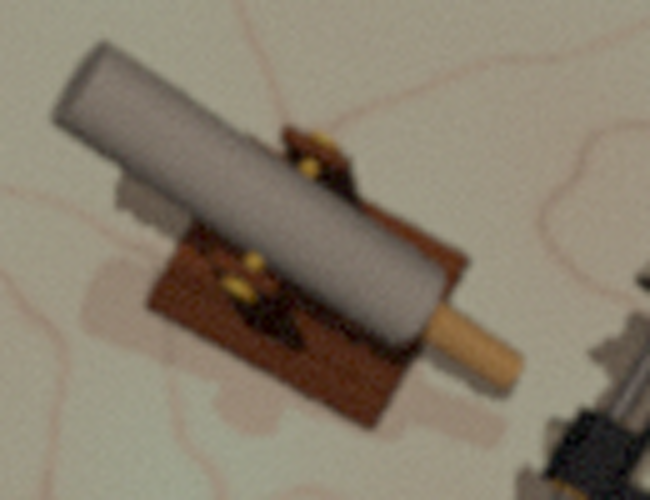

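Both crops show the tube free and steady, mouth down, with the pin about 60 mm out on the tongue. Pin front end is at scene crop (103,333) and top crop (513,375).

Run:
```python
from h import *
T,S=arm.camera_params("top"),arm.camera_params("scene")
s=lambda x,y:(300+x/4,190+y/4)
u=lambda x,y:(230+x/5,160+y/5)
M=[(S,s(194,264),(-.075,0,0)),(S,s(507,102),(.105,0,0)),(T,u(82,82),(.105,0,0))]
pe=[(S,s(103,333)),(T,u(513,375))]
def f(q):
    return np.concatenate([proj(c,pt(q,q[3],v))[0]-w for c,w,v in M]+[proj(c,pt(q,q[3],(q[4],0,-.008)))[0]-w for c,w in pe]+[(q[:3]-P)/[.002,.002,.01]])
r=least_squares(f,[*P,.5,-.137]);print(r.x.round(4),r.fun.round(1))
# triangulate the pin end on its own
g=least_squares(lambda X:np.concatenate([proj(c,X)[0]-w for c,w in pe]),[.53,.04,.07]);print(g.x.round(4),g.fun.round(1),((g.x-[P[0],P[1],.14])@frame(P[2],r.x[3])).round(4))
```

```text
[ 0.5995  0.1531  1.0309  0.5452 -0.1388] [ 0.6  0.1 -0.1 -0.8  0.1 -1.4 -0.8 -0.9 -0.8  0.6  0.2 -0.9  1.1]
[0.543  0.0538 0.0605] [-0.5  0.  -0.4 -0.3] [-0.14   -0.0051 -0.0081]
```

```bash
sed -i 's/^P=.*/P=(.5995,.1531,1.033); TT=.545/' h.py
python3 - <<'E'
from h import *
arm.movel(pt(P,TT,(-.110,0,.06)),ori(TT,-1),v=.15)
c=arm.camera_params("wrist");im=arm.get_image("wrist")[:,:,::-1].copy()
for v in((-.139,0,-.008),(-.139,.01,-.008),(-.139,-.01,-.008),(-.078,.01,-.008),(-.078,-.01,-.008),(-.075,0,.021)):
    cv2.drawMarker(im,tuple(int(x) for x in proj(c,pt(P,TT,v))[0]),(0,0,255),cv2.MARKER_CROSS,10,1)
cv2.imwrite("pics/w4.png",im);print(arm.get_obs()["t"])
E
```

```text
10.4917
```

View pics/w4.png

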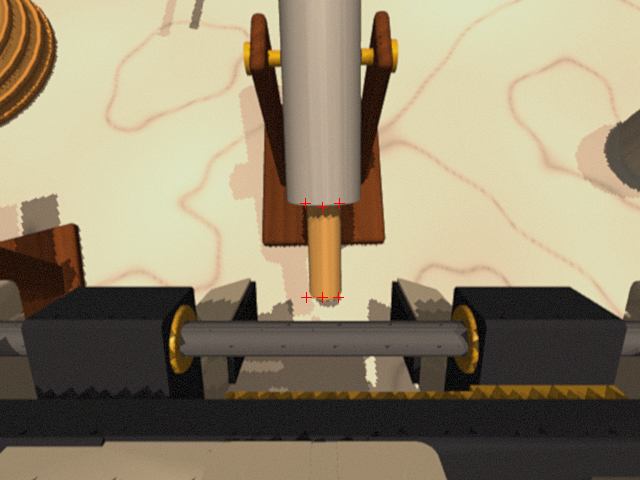

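Wrist view: pin at (325,205–302), and the predicted corners land on it within about 1–2 mm. I go ahead with the grasp, lift and draw.

Run:
```python
from h import *
R=ori(TT,-1)
def st(s):
    o=arm.get_obs();print(s,round(o["t"],2),np.round(o["wrist_force"],1),round(o["width"],4),np.round(o["eef_pos"],3))
    return o
arm.movel(pt(P,TT,(-.110,0,-.016)),v=.07);st("at")
arm.grip(0.0,20);o=st("grip")
if o["width"]>.012:
    arm.movel(pt(P,TT,(-.110,0,-.0035)),v=.04);st("lift")
    ok=1
    for d in(.03,.06,.098):
        arm.movel(pt(P,TT,(-.110-d,0,-.0035)),v=.08);o=st(d)
        if np.linalg.norm(o["wrist_force"])>20: ok=0;break
    if ok:
        arm.movel(pt(P,TT,(-.26,0,.06)),v=.12);st("up")
cv2.imwrite("pics/s5.png",arm.get_image("scene")[:,:,::-1])
```

```text
at 11.72 [ 0.5 -1.3 -0.9] 0.0599 [0.556 0.079 0.07 ]
grip 12.45 [0.  0.4 0.8] 0.0193 [0.556 0.079 0.069]
lift 12.92 [-0.3 -0.7 -0.8] 0.0193 [0.552 0.074 0.08 ]
0.03 13.44 [-0.6 -0.2 -0.8] 0.0193 [0.539 0.052 0.064]
0.06 13.97 [-0.1 -0.2 -0.9] 0.0196 [0.526 0.03  0.049]
0.098 14.59 [ 0.  -0.8  0.5] 0.0191 [0.51  0.002 0.029]
up 15.43 [-0.4  0.3 -0.7] 0.0191 [ 0.47  -0.064  0.057]
```

View pics/s5.png

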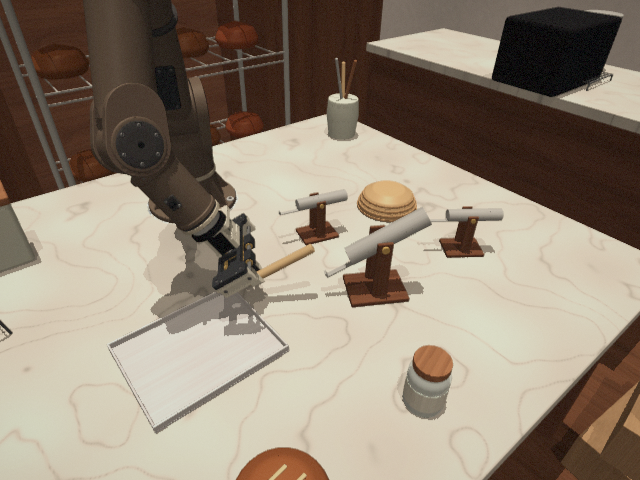

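The pin is drawn out and held by its end, seen at scene (258,273)–(313,250). I now level it over the tray and check its tilt and height.

Run:
```python
from h import *
R=ori(0,-1); h=frame(P[2],0)[:,0]
g=np.array([.513,-.234,0])-.051*h
p=np.array(arm.get_obs()["eef_pos"])
arm.movel(p+[0,0,.08],R,v=.15)
arm.movel(g+[0,0,.10],R,v=.2)
arm.movel(g+[0,0,.03],R,v=.1)
o=arm.get_obs();print(o["t"],o["width"],o["eef_pos"],np.round(o["wrist_force"],1))
S=arm.camera_params("scene");im=arm.get_image("scene")[:,:,::-1]
k=3;im=cv2.resize(im[230:430,80:330],None,fx=k,fy=k,interpolation=cv2.INTER_CUBIC)
for d in(-.029,.131):
  for z in(.028,.048): # expected bottom/top outline centreline of the level pin
    u=(proj(S,g+d*h+[0,0,z])[0]-[80,230])*k;cv2.drawMarker(im,tuple(int(x) for x in u),(0,0,255),cv2.MARKER_CROSS,8,1)
cv2.imwrite("pics/s6.png",im)
```

```text
18.7333 0.01955022271631652 [ 0.48716747 -0.27804347  0.03040627] [ 0.7  0.6 -0.3]
```

View pics/s6.png

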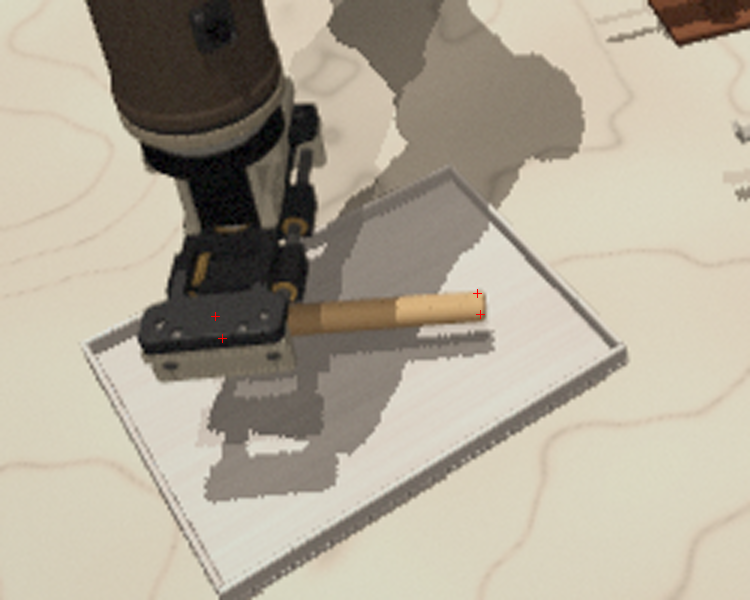

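The pin's tail at crop (485,305) is within 2–3 mm of the prediction for a level pin, well inside the tray. I lower it gently, release and retreat.

Run:
```python
from h import *
R=ori(0,-1); h=frame(P[2],0)[:,0]; g=np.array([.513,-.234,0])-.051*h
arm.movel(g+[0,0,.012],R,v=.05);arm.pause(.2)
for z in(.010,.0085,.007,.006,.005):
    arm.movel(g+[0,0,z],v=.02);o=arm.get_obs();print(z,np.round(o["wrist_force"],1),np.round(o["moment"],2),round(o["width"],4))
    if o["wrist_force"][2]>3:break
arm.pause(.2)
arm.grip(.03);arm.pause(.2);arm.grip(.045)
arm.movel(g+[0,0,.15],v=.1)
arm.movel(g+[-.08,.0,.25],v=.2)
arm.pause(.3)
a=arm.get_image("scene")[230:430,80:330,::-1];cv2.imwrite("pics/s7.png",cv2.resize(a,None,fx=3,fy=3,interpolation=cv2.INTER_CUBIC))
print(arm.get_obs()["t"])
```

```text
0.01 [-1.  -0.1 -0.2] [-0.12  0.13  0.04] 0.0195
0.0085 [-0.7  0.4 -1.7] [-0.1   0.07  0.05] 0.0193
0.007 [-0.5 -0.1 -0.4] [-0.11  0.08  0.01] 0.019
0.006 [-0.  -0.  -0.1] [-0.01  0.08 -0.01] 0.019
0.005 [0.5 0.7 0.6] [-0.08  0.08  0.02] 0.0191
24.825
```

View pics/s7.png

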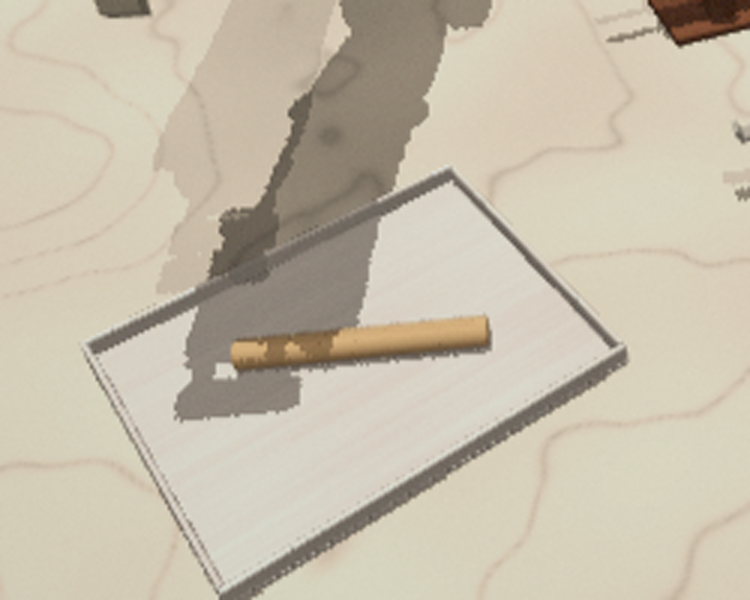

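The pin lies flat on the tray floor, crop (232,354)–(490,332), clear of all the walls, and the gripper is away. I hand the job in.

```bash
python3 -c "
from plant import arm
arm.close_job()"
```

```text
the job is handed in; nothing more can be done
```

The pin is lying in the baking tray and the job is handed in at about 25 s of the 58 s allowed; no verdict is reported.

- **Tipping:** I pressed the mouth rim of the largest of the three stands down. It settled at about 0.545 rad, against the 0.5 I commanded and the 0.65 stop. The pin slid out about 60 mm onto the tongue.
- **Drawing out:** I took the pin by its exposed end at 20 N, lifted it 12.5 mm square to the tube and drew it clear. Readings between moves showed about 1 N or less at the wrist.
- **Placing:** I levelled the pin over the tray and lowered it before releasing. The force reading never clearly showed it touching the floor, so it may have been released within about a millimetre of it.
- **Last checks:** The final picture, a crop of the tray, shows the pin flat on the floor, well clear of the walls, with the gripper away. I did not re-check the loaf, jar and basket afterwards. Nothing was planned to pass near them, and I saw no unexpected forces.

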